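# Dock the card reader in its charging bay

## Robot

A 6-joint arm with a two-finger parallel gripper is mounted at the origin on a cart in front of the work surface, level with it; the furniture and walls round the work are solid. World frame = base frame: x ahead of the robot, y to its left, z up, the work surface at z = 0. Lengths are in m, angles in rad, forces in N, time in s.
With the tool pointing down it reaches from about 0.225 to 0.875 m from the base axis. Payload 3.4 kg.
Tool frame: the origin (TCP) lies between the finger pads; the fingertips stand 22 mm ahead of it and the grasp point (between the pads) lies 3 mm ahead of it (manip.finger_overhang is the distance from the TCP to the fingertips, in m); z points along the fingers, y is the line along which they close (so a half turn about z gives the same grasp; the last joint's range is limited). The gripper opens to 85 mm and grips with 20 to 120 N. Pads are 22 mm wide; open, the fingers measure 114 mm over their backs; the gripper's body (76 mm by 85 mm) begins 54 mm behind the grasp point. The pads swing forward as they close: fully open they stand 13 mm farther back than shut.
Start: joints at [-1.296, 0.276, 1.505, -0, 1.361, -0.121], TCP at [0.222, -0.531, 0.253] pointing down, gripper open.
Joint ranges: [-2.89, 2.89], [-0.75, 2.08], [0.22, 2.7], [-1.18, 4.32], [0.11, 2.71], [-2.7, 2.7]. Speed limits (rad/s): [2.57, 2.57, 3.14, 3.14, 3.14, 3.14].

## Interface

Orientations are given as a unit quaternion [w, x, y, z].
In Python, from rig import get_state, eyes, order, manip gives the robot as it stands.
- The arm moves only by the tool drive_tool, never from a script. Its argument "rows" is a list of rows, each a list of 4 numbers: the shift along the tool's x, y, z in units of 25 mm (1.0 is 25 mm), then the turn about the tool's z in units of 6 degrees (1.0 is 6 degrees). A call has exactly 8 rows; each row is the pose to reach, as a shift and turn from the pose commanded when the call began, along the tool's axes at that moment; what a row does not reach only later rows make up. A row lasts 1/12 s, in which the tool goes at most 41.7 mm and 7.16 degrees, less where a joint would pass 70% of its speed; a pose out of reach is approached as far as the arm can. A call with a gripper value outside its range is refused whole. "grip" is the finger opening in mm, from 0 to 85.4, set as the call begins (left out, the last holds). The fingers move at their own pace and stop on an object; "newtons" is the grip in N (left out, the last holds). Time passes only in rows, so rows that repeat a pose let the fingers close, or fill a call up. It gives the time, the measured TCP pose, the force, the opening and the grip force at its end, in the units of the state.
- get_state(): the state, without advancing time (a new reading comes with each control period).
- eyes.get_image(name): name is "side" or "top"; returns (picture, depth): 384x512x3 uint8, red, green, blue; 384x512 float32, m along the optical axis (not along the pixel's ray), 0 where there is no reading.
- eyes.camera_info(name): a dict with "fx", "fy", "cx", "cy" (pixels), "R" (3x3) and "t" (3): a world point X has camera coordinates R X + t. Camera axes: x right, y down, z forward; pixel columns grow to the right and rows downward; lengths in m; the calibration is good to about 2 mm. A picture is of the moment at which its call begins. camera_info takes no time and is no camera call.
- order.sign_off(): hands the job in; it is judged then, once.
The state is a dict: "clock": time; "qpos": joint angles; "qd": joint speeds; "effort": joint torques, N m; "position": TCP position; "ee_rot": TCP orientation; "contact_force": force on the tool from outside, world axes, zero at the start; "moment": the same for the moment, N m; "width": finger opening in m; "gripper_force": force on a finger pad.
Only numpy, scipy, OpenCV 4.12 (cv2) and the standard library are available. Lean on these libraries where they do the work, as an engineer would, in place of code of your own. Each camera call takes 0.05 s, during which the arm holds its last target. There are 200 camera calls.

## Task

Put the card reader on charge: slide it along the worktop without picking it up, screen end first, over the sill into the bay of the grey dock, then press its keypad end down past the sprung orange tongue until it lies flat and fully home on the bay floor. It is a delicate instrument, so push and press it gently, and leave the other things on the worktop where they are.

Things in the scene. Friction and masses are not known exactly. Their poses are not given: they have to be found in the camera images.
- reader: Loose black card terminal, 125 mm long (x), 68 mm wide (y), 0.11 to 0.22 kg: a solid block 19 mm high with screen and keys up to 3 mm higher. Origin: centre of its underside; +x points to the screen end, z up. It starts flat on the worktop before the dock's mouth, up to 40 mm beside the dock's middle line and 0.4 rad askew, screen end towards the dock. Friction about 0.6.
- reader_screen_end (a point): Point at the middle of the lower edge of the reader's screen end (62 mm from its origin along +x).
- reader_key_end (a point): Point at the middle of the lower edge of the reader's keypad end (62 mm from its origin along -x).
- dock: Grey charging dock fixed to the worktop. Origin on the worktop under the middle of the bay; +x runs from the open mouth to the far wall, z up. Bay: floor 3 mm above the worktop; far wall's inner face at x = +63 mm, 24 mm high, brass contacts on it; side walls 71.6 mm apart inside, 16 mm high.
- dock_sill (a point): Middle of the top of the sill across the dock's mouth, 10 mm above the worktop, dock axes. The sill spans x = -64.5 to -74.5 mm in the dock's frame; outside it a ramp falls to the worktop at x = -101 mm. Beside the ramp the side walls flare outwards to about 88 mm apart. A pushed reader can catch for a moment on the crest (about 10 N); ease back and push on.
- dock_seat (a point): Middle of the bay's floor, dock axes: where the reader's origin belongs (the reader then has at most 1 mm of play lengthways and 1.8 mm to either side).
- tongue (a joint): Sprung orange tongue, 32 mm wide, in the inner face of the sill. Value in m: 0 at rest, grows as it is pushed back towards the mouth (4.5 mm at most). A reader slid fully in leaves its keypad end standing on the tongue's 60 degree face, 5 to 7 mm high; 6 to 15 N down on that end presses it past. When the reader lies flat its end holds the tongue back about 2 mm.
- snips: Loose bystander, leave it where it is: black thread snips, 156x36x7 mm, near the left of the reader. Origin: centre of the underside.
- hole_punch: Loose bystander, leave it where it is: pliers-like leather punch with red grips, 66x169x13 mm, at the front left. Origin: centre of the underside.
- tape_roll: Loose bystander, leave it where it is: roll of brown tape lying flat, 72 mm across, 24 mm high, left of the dock. Origin: centre of the underside.

How it is judged:
At the end, for the whole second after the job is handed in: The card reader lies at rest in the dock's bay, screen end at the far wall (within 5 mm), centred within 4 mm, both ends within 2 mm of the bay floor, its keypad end pressed past the tongue (x of reader_screen_end in the frame of dock_seat between 0.058 and 0.066 m and y of reader_screen_end in the frame of dock_seat between -0.004 and 0.004 m and y of reader_key_end in the frame of dock_seat between -0.004 and 0.004 m and z of each of reader_screen_end, reader_key_end in the frame of dock_seat below 0.002 m and angle between reader's own z axis and vertical below 0.05 rad and linear speed of reader below 0.02 m/s); the robot touches nothing.
It fails at once if the card reader is lifted: its origin rises more than 35 mm above the worktop (height (world z) of reader above 0.035 m).
It fails at once if the card reader is pushed or pressed with more than 60 N (contact force between any of the fingers, the arm and reader above 60 N).
It fails at once if another thing is disturbed (moved more than 20 mm) (distance of any of snips, hole_punch, tape_roll from where it was at the start of the episode above 0.02 m).
It also fails if it takes over 67 s, if anything falls off the work surface, if the arm or the gripper's body presses on something with over 40 N, if the wrist force passes 120 N, or if a joint passes its speed limit or range.

## Working session

There is one attempt and no reset: what is moved stays moved. The work goes in short steps, Python scripts to look and compute and a tool call to move; the robot and the scene stay as the last step left them, time stands still between calls to the robot, and variables do not carry over. Pictures are saved under pics/ and viewed, at most 10 in all, crops included, and the job is handed in when it is done.

Besides the shell and the picture viewer there is one more tool, called after ">>>" in YAML: its name, and indented under it one key for each argument. drive_tool: Moves the arm, as the interface text tells. Its arguments: {"type":"object","properties":{"rows":{"type":"array","items":{"type":"array","items":{"type":"number"}}},"grip":{"type":"number"},"newtons":{"type":"number"}},"required":["rows"]}

```bash
mkdir -p pics; ls; python3 - <<'E'
from rig import get_state, eyes, order, manip
import cv2,numpy as np
s=get_state();print(s)
print(manip.finger_overhang)
for n in("top","side"):
    p,d=eyes.get_image(n);cv2.imwrite(f"pics/{n}0.png",p[:,:,::-1]);np.save(f"pics/{n}0.npy",d);print(eyes.camera_info(n))
E
```

```text
pics
{'clock': 0.0, 'qpos': array([-1.29603988e+00,  2.76643343e-01,  1.50617352e+00, -1.89534817e-05,
        1.36068852e+00, -1.21011955e-01]), 'qd': array([ 0.00043184,  0.0015448 ,  0.00091691, -0.00053204, -0.00052457,
        0.00023995]), 'effort': array([-2.29031220e-04, -4.16772652e+01, -2.45805252e+01,  1.38360167e-05,
        1.11147013e-02, -3.03157542e-06]), 'position': array([ 0.22151869, -0.53007564,  0.25239601]), 'ee_rot': array([-9.52828366e-04,  9.80483890e-01,  1.96597119e-01, -8.26845608e-05]), 'contact_force': array([-0.15977913,  0.12941877,  0.09675894]), 'moment': array([ 0.02499675,  0.01921241, -0.03294098]), 'gripper_force': 0.0, 'width': 0.08546568885941064}
0.022
{'fx': 410.84481279234444, 'fy': 410.84481279234444, 'cx': 248.74349455875185, 'cy': 196.56041170555213, 'R': array([[ 0.00464709, -0.99990476,  0.01299494],
       [-0.9867185 , -0.00669511, -0.16230147],
       [ 0.16237302, -0.01206812, -0.98665565]]), 't': array([-0.08381409,  0.59972962,  1.072741  ])}
{'fx': 448.6480931884492, 'fy': 448.6480931884492, 'cx': 257.10578029103897, 'cy': 193.6428448388056, 'R': array([[ 0.99957457,  0.02615269, -0.01291183],
       [-0.00166624, -0.39076843, -0.92048751],
       [-0.02911876,  0.92011742, -0.39055861]]), 't': array([-0.59936745,  0.01854835,  1.29367598])}
```

View pics/top0.png

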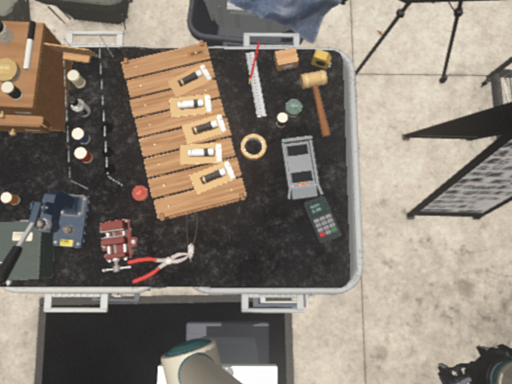

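View pics/side0.png

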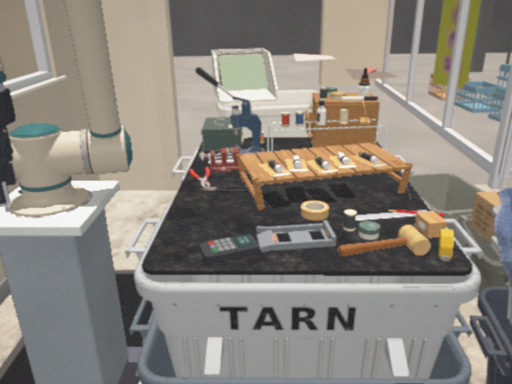

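The top view shows the dock at about (300,167), the reader at (323,218), the tape at (253,147) and the punch at (165,263). In the side view the reader is at (232,244) and the dock at (297,236). Next I'll crop closer and measure.

```bash
cat > h.py <<'E'
from rig import get_state, eyes, order, manip
import cv2,numpy as np
def world(n,d,pts):
    c=eyes.camera_info(n);o=[]
    for u,v in pts:
        z=d[int(round(v)),int(round(u))]
        o.append(c["R"].T@(np.array([(u-c["cx"])/c["fx"]*z,(v-c["cy"])/c["fy"]*z,z])-c["t"]))
    return np.array(o)
def onplane(n,pts,h):
    c=eyes.camera_info(n);C=-c["R"].T@c["t"];o=[]
    for u,v in pts:
        r=c["R"].T@np.array([(u-c["cx"])/c["fx"],(v-c["cy"])/c["fy"],1]);o.append(C+r*(h-C[2])/r[2])
    return np.array(o)
E
python3 - <<'E'
from h import *
p=cv2.imread("pics/top0.png");d=np.load("pics/top0.npy")
c=p[125:250,265:355];cv2.imwrite("pics/c0.png",cv2.resize(c,None,fx=4.8,fy=4.8,interpolation=cv2.INTER_CUBIC))
c=eyes.camera_info("top")
v,u=np.mgrid[125:250,230:355]
z=d[v,u];P=np.stack([(u-c["cx"])/c["fx"]*z,(v-c["cy"])/c["fy"]*z,z],-1)
W=(P-c["t"])@c["R"]
print("table z",np.median(W[...,2]))
H=W[...,2]-np.median(W[...,2])
Hm=np.clip(H*1000,0,40)
cv2.imwrite("pics/hgt.png",cv2.resize((Hm*6).astype(np.uint8),None,fx=4.5,fy=4.5,interpolation=cv2.INTER_NEAREST))
# blobs
n,l,st,ce=cv2.connectedComponentsWithStats(((H>.012)&(H<.06)).astype(np.uint8))
for i in range(1,n):
    if st[i,4]>60:
        q=W[l==i];print(st[i],q.mean(0).round(4),cv2.minAreaRect((q[:,:2]*1000).astype(np.float32)), np.percentile(q[:,2],[5,50,95]).round(4))
E
```

```text
table z 0.00011500953744401561
[90  0 10 12 93] [ 0.8009 -0.2988  0.0214] ((802.1177368164062, -299.874755859375), (33.197174072265625, 24.662017822265625), 6.724710464477539) [0.015  0.0219 0.0267]
[ 11   9  25  25 272] [ 0.7512 -0.0918  0.0227] ((751.2230224609375, -92.23686218261719), (71.81204223632812, 68.64934539794922), 0.318400502204895) [0.0158 0.0233 0.0268]
[ 51  10  42  64 405] [ 0.7162 -0.2241  0.0174] ((694.740478515625, -228.80532836914062), (174.27719116210938, 97.93817138671875), 7.589420318603516) [0.0127 0.0163 0.0249]
[  74   71   37   48 1063] [ 0.5428 -0.2842  0.0193] ((543.7529296875, -284.66619873046875), (124.35295104980469, 68.20053100585938), 21.686878204345703) [0.0151 0.0193 0.0232]
```

View pics/c0.png

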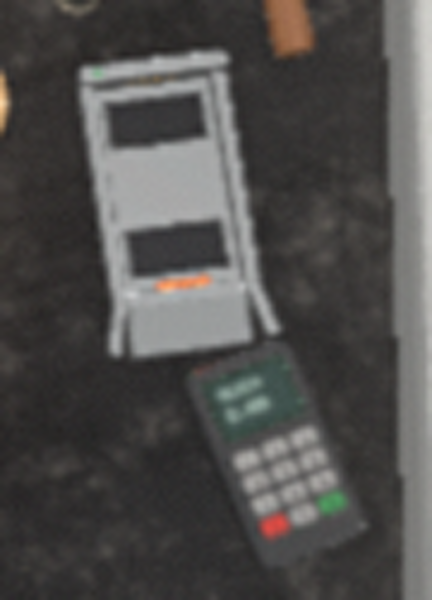

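View pics/hgt.png

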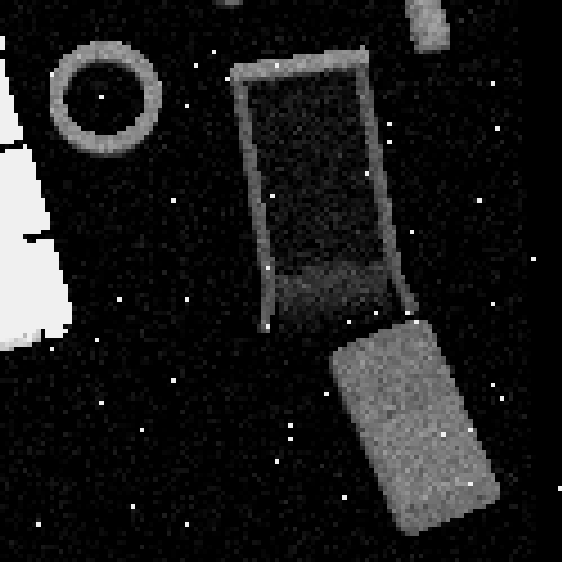

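The reader is yawed about 21.7° at about (0.543,-0.285), and the dock about 7°. Next I'll refine the dock frame and plan a light side grip to align the reader on the worktop.

```bash
cat >> h.py <<'E'
def cloud(n,d,r0,r1,c0,c1):
    c=eyes.camera_info(n);v,u=np.mgrid[r0:r1,c0:c1];z=d[v,u]
    W=(np.stack([(u-c["cx"])/c["fx"]*z,(v-c["cy"])/c["fy"]*z,z],-1)-c["t"])@c["R"]
    return W[z>0]
E
python3 - <<'E'
from h import *
d=np.load("pics/top0.npy");W=cloud("top",d,130,200,275,325)
yaw=np.radians(7);O=np.array([.665,-.22])
for k in range(4):
    R=np.array([[np.cos(yaw),-np.sin(yaw)],[np.sin(yaw),np.cos(yaw)]])
    L=(W[:,:2]-O)@R; z=W[:,2]
    s=(abs(L[:,0])<50)&(z>.0115)&(z<.02)
    a=L[s&(L[:,1]>25)&(L[:,1]<50)];b=L[s&(L[:,1]<-25)&(L[:,1]>-50)] if 0 else None
    m=(np.abs(L[:,0])<.05)&(z>.0115)&(z<.021)
    A=L[m&(L[:,1]>.02)&(L[:,1]<.055)];B=L[m&(L[:,1]<-.02)&(L[:,1]>-.055)]
    pa=np.polyfit(A[:,0],A[:,1],1);pb=np.polyfit(B[:,0],B[:,1],1)
    f=L[(z>.0195)&(z<.03)&(abs(L[:,1])<.03)&(L[:,0]>.04)]
    sill=L[(z>.0075)&(z<.0135)&(abs(L[:,1])<.025)&(L[:,0]<-.04)&(L[:,0]>-.1)]
    print(np.degrees(yaw),O,pa,pb,len(A),len(B),"far",f[:,0].min(),f[:,0].max(),f[:,0].mean(),"sill",np.percentile(sill[:,0],[5,50,95]))
    yaw+=np.arctan((pa[0]+pb[0])/2); dx=f[:,0].min()-.063
    O=O+R@np.array([dx,(pa[1]+pb[1])/2])
ry=np.radians(21.69);ro=np.array([.5437,-.2847])
print("reader in dock",(ro-O)@R,np.degrees(ry-yaw),"screen",(ro+.0625*np.array([np.cos(ry),np.sin(ry)])-O)@R)
# tape check & side view fits
ds=np.load("pics/side0.npy");S=cloud("side",ds,215,262,190,345)
q=S[(S[:,2]>.012)&(S[:,2]<.03)&(S[:,0]<.60)&(S[:,1]<-.2)]
print("side reader",cv2.minAreaRect((q[:,:2]*1000).astype(np.float32)))
L=(S[:,:2]-O)@R;f=L[(S[:,2]>.0195)&(S[:,2]<.03)&(abs(L[:,1])<.03)&(L[:,0]>.04)&(L[:,0]<.09)];print("side far",f[:,0].min(),f[:,0].max())
E
```

```text
7.0 [ 0.665 -0.22 ] [-0.00161004  0.02908325] [-0.02777049 -0.04982664] 96 90 far 0.10327403186048802 0.11462629422951112 0.10848337064305871 sill [-0.04588704 -0.04223487 -0.04065123]
6.158370435841253 [ 0.70623783 -0.22538622] [0.03590404 0.03977416] [ 0.03800766 -0.0399257 ] 95 97 far 0.0626136333701755 0.07459016592343112 0.06858092803674616 sill [-0.08359447 -0.07178008 -0.06079926]
8.27482165278119 [ 0.70586182 -0.225503  ] [-0.00059806  0.03987063] [ 0.00130816 -0.0398359 ] 96 97 far 0.06364512164674464 0.07435027345836556 0.0688652490883231 sill [-0.08280771 -0.0711865  -0.06021241]
8.29516453460942 [ 0.70649772 -0.22539297] [-0.00095079  0.0398529 ] [ 0.00095559 -0.03985241] 96 97 far 0.06299611624723934 0.07369863254658912 0.06821987150568741 sill [-0.08344767 -0.07182783 -0.06085208]
reader in dock [-0.16964703 -0.03519954] 13.394698142518248 screen [-0.10884723 -0.02072078]
side reader ((545.7551879882812, -291.1217346191406), (123.96908569335938, 69.38729858398438), 22.500587463378906)
side far 0.06451625307941071 0.07473292520775002
```

```bash
cat >> h.py <<'E'
from scipy.spatial.transform import Rotation as Ro
O=np.array([.7062,-.2255]);DY=np.radians(8.3)
def w(dx,dy): return O+np.array([[np.cos(DY),-np.sin(DY)],[np.sin(DY),np.cos(DY)]])@[dx,dy]
def units(target,yawdeg,s=None):
    s=s or get_state();q=s["ee_rot"];M=Ro.from_quat([q[1],q[2],q[3],q[0]]).as_matrix()
    y=np.degrees(np.arctan2(M[1,0],M[0,0]))
    print("pos",s["position"].round(4),"yaw",y.round(2),"tilt",np.degrees(np.arccos(-M[2,2])).round(2),"F",s["contact_force"].round(1),"t",round(s["clock"],2))
    print("shift",(M.T@(np.array(target)-s["position"])/.025).round(3),"turn",round((y-yawdeg)/6,3))
def dockpos(s=None):
    s=s or get_state();p=s["position"][:2]-O;c,n=np.cos(DY),np.sin(DY);print("tcp in dock",(c*p[0]+n*p[1]).round(4),(-n*p[0]+c*p[1]).round(4),"z",s["position"][2].round(4))
E
python3 -c "
from h import *
units([.5251,-.2921,.10],21.7)"
```

```text
pos [ 0.2216 -0.5301  0.2525] yaw 22.68 tilt 0.09 F [-0.1  0.1 -0.2] t 0.1
shift [14.873 -4.094  6.11 ] turn 0.163
```

>>> drive_tool:
  rows:
    - [0.6, -0.2, 0.1, 0.1]
    - [1.6, -0.5, 0.2, 0.16]
    - [2.9, -0.8, 0.5, 0.16]
    - [4.3, -1.2, 0.9, 0.16]
    - [5.7, -1.6, 1.4, 0.16]
    - [7.1, -2.0, 1.9, 0.16]
    - [8.4, -2.4, 2.4, 0.16]
    - [9.4, -2.6, 2.8, 0.16]
  grip: 85

```text
clock: 0.77
position: [0.4146, -0.3771, 0.182]
ee_rot: [-0.001, 0.982, 0.189, -0.0]
contact_force: [-0.1, -0.5, 0.4]
width: 0.0849
gripper_force: 0.0
```

>>> drive_tool:
  rows:
    - [0.8, -0.2, 0.4, 0]
    - [1.8, -0.5, 0.9, 0]
    - [2.9, -0.8, 1.4, 0]
    - [4.0, -1.1, 2.0, 0]
    - [4.8, -1.3, 2.5, 0]
    - [5.3, -1.5, 2.9, 0]
    - [5.4, -1.5, 3.2, 0]
    - [5.4, -1.5, 3.2, 0]

```text
clock: 1.43
position: [0.5242, -0.2943, 0.1013]
ee_rot: [-0.001, 0.982, 0.189, -0.002]
contact_force: [-0.6, 0.5, -0.9]
width: 0.0851
gripper_force: 0.0
```

```bash
python3 - <<'E'
from h import *
units([.5251,-.2921,.028],21.7)
p,d=eyes.get_image("top");cv2.imwrite("pics/t1.png",cv2.resize(p[125:275,250:400,::-1],None,fx=4,fy=4))
E
```

```text
pos [ 0.5242 -0.2943  0.1013] yaw 21.81 tilt 0.22 F [-0.6  0.5 -0.9] t 1.43
shift [ 0.074 -0.059  2.933] turn 0.018
```

>>> drive_tool:
  rows:
    - [0.07, -0.06, 0.4, 0]
    - [0.07, -0.06, 0.9, 0]
    - [0.07, -0.06, 1.4, 0]
    - [0.07, -0.06, 1.9, 0]
    - [0.07, -0.06, 2.3, 0]
    - [0.07, -0.06, 2.6, 0]
    - [0.07, -0.06, 2.8, 0]
    - [0.07, -0.06, 2.85, 0]

```text
clock: 2.15
position: [0.5255, -0.2933, 0.0313]
ee_rot: [-0.0, 0.982, 0.188, -0.0]
contact_force: [0.1, 0.9, 0.4]
width: 0.0851
gripper_force: 0.0
```

>>> drive_tool:
  rows:
    - [0, 0, 0, 0]
    - [0, 0, 0, 0]
    - [0, 0, 0, 0]
    - [0, 0, 0, 0]
    - [0, 0, 0, 0]
    - [0, 0, 0, 0]
    - [0, 0, 0, 0]
    - [0, 0, 0, 0]
  grip: 66
  newtons: 20

```text
clock: 2.82
position: [0.5264, -0.2936, 0.0328]
ee_rot: [0.001, 0.982, 0.188, 0.0]
contact_force: [-1.4, 0.2, 6.4]
width: 0.0666
gripper_force: 23.1
```

```bash
python3 - <<'E'
from h import *
p=w(-.192,0);units([p[0],p[1],.03],8.3)
E
```

```text
pos [ 0.5264 -0.2936  0.0328] yaw 21.73 tilt 0.08 F [-1.4  0.2  6.4] t 2.82
shift [ 0.22  -1.649  0.109] turn 2.238
```

>>> drive_tool:
  rows:
    - [-0.2, 0, 0, 0]
    - [-0.4, -0.1, 0, 0.2]
    - [-0.4, -0.3, 0, 0.5]
    - [-0.4, -0.6, 0, 0.9]
    - [-0.3, -0.9, 0, 1.3]
    - [-0.2, -1.2, 0, 1.7]
    - [0.0, -1.5, 0, 2.0]
    - [0.1, -1.65, 0, 2.24]

```text
clock: 3.48
position: [0.5128, -0.2549, 0.0327]
ee_rot: [0.001, 0.997, 0.072, 0.0]
contact_force: [-2.3, -4.3, 6.7]
width: 0.0662
gripper_force: 23.0
```

```bash
cat >> h.py <<'E'
def findreader(nm,zmin=.012):
    p,d=eyes.get_image("top");cv2.imwrite(f"pics/{nm}.png",cv2.resize(p[100:280,220:400,::-1],None,fx=3.3,fy=3.3,interpolation=cv2.INTER_CUBIC))
    # dark, green/black pixels with height in range
    return p,d
E
python3 - <<'E'
from h import *
findreader("a1")
dockpos();p=w(-.192,0);units([p[0],p[1],.03],8.3)
E
```

```text
tcp in dock -0.1954 -0.0005 z 0.0327
pos [ 0.5129 -0.2542  0.0327] yaw 8.17 tilt 0.13 F [ 0.1 -2.   6.2] t 3.53
shift [ 0.135 -0.021  0.109] turn -0.022
```

View pics/a1.png

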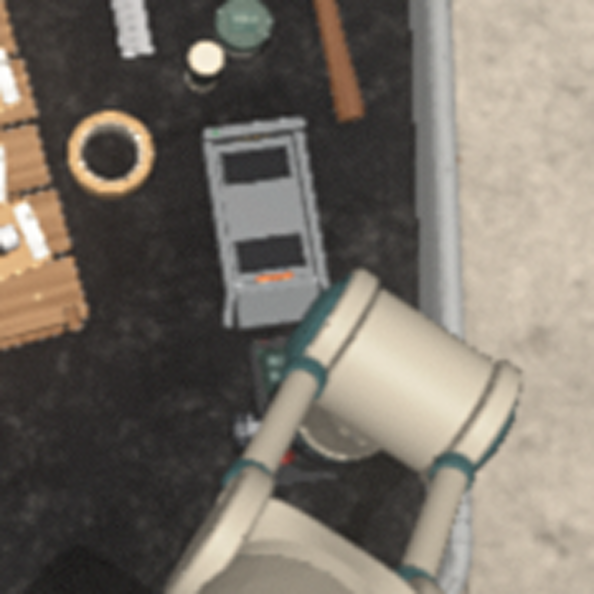

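The reader is now in line before the mouth: its screen is at about (268,365), and the dock's ramp edge at about (270,325). I'll release it, look, and go behind it.

>>> drive_tool:
  rows:
    - [0, 0, 0, 0]
    - [0, 0, 0, 0]
    - [0, 0, 0, 0]
    - [0, 0, 0, 0]
    - [0, 0, -0.3, 0]
    - [0, 0, -0.9, 0]
    - [0, 0, -1.6, 0]
    - [0, 0, -2.4, 0]
  grip: 85

```text
clock: 4.2
position: [0.5125, -0.2536, 0.0923]
ee_rot: [-0.001, 0.997, 0.072, -0.001]
contact_force: [-0.6, 0.4, -0.4]
width: 0.0853
gripper_force: 0.0
```

>>> drive_tool:
  rows:
    - [-0.4, 0, -0.3, 0]
    - [-1, 0, -0.3, 0]
    - [-2, 0, -0.3, 0]
    - [-3, 0, -0.3, 0]
    - [-4, 0, -0.3, 0]
    - [-5, 0, -0.3, 0]
    - [-5.5, 0, -0.3, 0]
    - [-5.6, 0, -0.3, 0]
  grip: 0

```text
clock: 4.87
position: [0.3719, -0.2735, 0.0994]
ee_rot: [-0.001, 0.997, 0.071, -0.001]
contact_force: [0.6, 0.2, 0.7]
width: 0.0001
gripper_force: 0.0
```

```bash
cat >> h.py <<'E'
def reader(d,r=(125,265),c=(280,360),zr=(.012,.03)):
    W=cloud("top",d,r[0],r[1],c[0],c[1]);p=W[:,:2]-O;C,N=np.cos(DY),np.sin(DY)
    L=np.c_[p@[C,N],p@[-N,C],W[:,2]]
    q=L[(L[:,2]>zr[0])&(L[:,2]<zr[1])&(abs(L[:,1])<.06)]
    return q
E
python3 - <<'E'
from h import *
p,d=findreader("a2")
q=reader(d);q=q[q[:,0]<-.1];q=q[q[:,0]>-.26]
print(cv2.minAreaRect((q[:,:2]*1000).astype(np.float32)))
dockpos();p=w(-.264,0);units([p[0],p[1],.03],8.3)
E
```

```text
((-176.47555541992188, 1.8598442077636719), (68.28636169433594, 124.55130004882812), 89.28284454345703)
tcp in dock -0.3365 0.0 z 0.0996
pos [ 0.3732 -0.274   0.0996] yaw 8.16 tilt 0.02 F [-0.2  0.  -0.2] t 4.92
shift [ 2.9   -0.005  2.785] turn -0.023
```

View pics/a2.png

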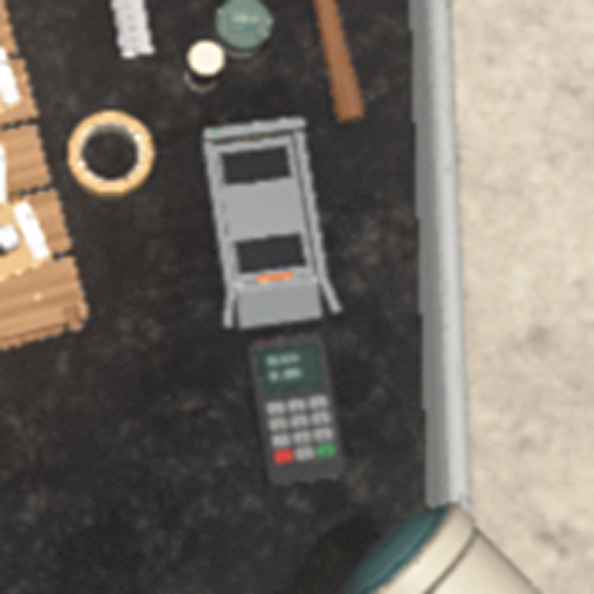

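The reader is at dock (-0.1765, +0.002) with yaw -0.7°, so it is well aligned (screen end at (287,345) in the crop, ramp edge at (280,318)). I'll descend behind it and push.

>>> drive_tool:
  rows:
    - [0.8, 0, 0.3, 0]
    - [1.8, 0, 0.7, 0]
    - [2.5, 0, 1.3, 0]
    - [2.8, 0, 1.8, 0]
    - [2.9, -0.05, 2.3, 0]
    - [2.9, -0.05, 2.6, 0]
    - [2.9, -0.05, 2.75, 0]
    - [2.9, -0.05, 2.78, 0]

```text
clock: 5.58
position: [0.4462, -0.2621, 0.0293]
ee_rot: [-0.0, 0.997, 0.072, -0.0]
contact_force: [0.2, -0.8, 0.7]
width: -0.0005
gripper_force: 0.0
```

>>> drive_tool:
  rows:
    - [0.2, 0, 0, 0]
    - [0.4, 0, 0, 0]
    - [0.6, 0, 0, 0]
    - [0.8, 0, 0, 0]
    - [1.0, 0, 0, 0]
    - [1.2, 0, 0, 0]
    - [1.4, 0, 0, 0]
    - [1.6, 0, 0, 0]

```text
clock: 6.25
position: [0.4855, -0.2565, 0.0302]
ee_rot: [-0.0, 0.997, 0.072, -0.001]
contact_force: [-4.3, -0.3, 3.4]
width: 0.0
gripper_force: 2.1
```

```bash
python3 - <<'E'
from h import *
dockpos();p=w(-.15,0);units([p[0],p[1],.036],8.3)
p,d=findreader("a3")
E
```

```text
tcp in dock -0.2228 0.0012 z 0.0302
pos [ 0.4855 -0.2565  0.0302] yaw 8.3 tilt 0.07 F [-4.3 -0.3  3.4] t 6.25
shift [ 2.912  0.049 -0.237] turn -0.001
```

>>> drive_tool:
  rows:
    - [0.15, 0, 0, 0]
    - [0.3, 0, 0, 0]
    - [0.45, 0, 0, 0]
    - [0.6, 0, 0, 0]
    - [0.75, 0, 0, 0]
    - [0.9, 0, 0, 0]
    - [1.05, 0, 0, 0]
    - [1.2, 0, 0, 0]

```text
clock: 6.97
position: [0.516, -0.2523, 0.03]
ee_rot: [0.0, 0.997, 0.072, 0.0]
contact_force: [-1.0, -0.3, 1.5]
width: -0.0002
gripper_force: 0.9
```

```bash
python3 - <<'E'
from h import *
dockpos();p=w(-.15,0);units([p[0],p[1],.036],8.3)
p,d=findreader("a4")
q=reader(d,zr=(.017,.045));q=q[(q[:,0]<.055)&(abs(q[:,1])<.034)]
for x in np.arange(-.2,.05,.02):
    s=q[abs(q[:,0]-x)<.01]
    if len(s)>5: print(x.round(2),len(s),np.percentile(s[:,1],[2,98]).round(4),np.median(s[:,2]).round(4))
E
```

```text
tcp in dock -0.1921 0.0009 z 0.03
pos [ 0.516  -0.2523  0.03  ] yaw 8.27 tilt 0.02 F [-1.  -0.3  1.5] t 6.97
shift [ 1.683  0.037 -0.24 ] turn -0.004
-0.16 34 [0.0158 0.0335] 0.0221
-0.14 61 [0.0104 0.0331] 0.0238
-0.12 74 [0.0043 0.033 ] 0.026
-0.1 109 [-0.0127  0.0329] 0.0271
-0.08 158 [-0.0285  0.0327] 0.0289
-0.06 108 [-0.0291  0.0332] 0.0295
```

View pics/a4.png

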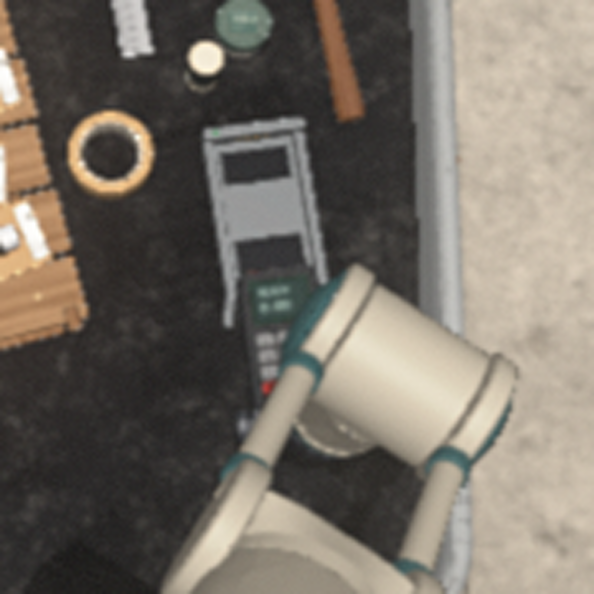

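The screen end is past the crest and centred (screen edge at (275,272) in the crop). I'll keep pushing, raising the tips gradually.

>>> drive_tool:
  rows:
    - [0.2, 0.02, 0, 0]
    - [0.4, 0.03, 0, 0]
    - [0.6, 0.03, 0, 0]
    - [0.8, 0.03, 0, 0]
    - [1.0, 0.03, -0.05, 0]
    - [1.2, 0.03, -0.1, 0]
    - [1.4, 0.03, -0.1, 0]
    - [1.6, 0.03, -0.15, 0]

```text
clock: 7.68
position: [0.5555, -0.2472, 0.0337]
ee_rot: [-0.0, 0.997, 0.072, -0.0]
contact_force: [-1.1, -0.4, 1.0]
width: -0.0002
gripper_force: 0.8
```

>>> drive_tool:
  rows:
    - [0.2, 0, 0, 0]
    - [0.4, 0, 0, 0]
    - [0.6, 0, -0.05, 0]
    - [0.8, 0, -0.1, 0]
    - [1.0, 0, -0.1, 0]
    - [1.2, 0, -0.15, 0]
    - [1.4, 0, -0.15, 0]
    - [1.6, 0, -0.15, 0]

```text
clock: 8.35
position: [0.5957, -0.2416, 0.0377]
ee_rot: [0.0, 0.997, 0.072, 0.001]
contact_force: [-1.3, -0.5, 0.0]
width: 0.0001
gripper_force: 0.5
```

```bash
python3 - <<'E'
from h import *
dockpos();p=w(-.074,0);units([p[0],p[1],.037],8.3)
p,d=findreader("a5")
q=reader(d,zr=(.017,.045));q=q[(q[:,0]<.055)&(abs(q[:,1])<.034)]
for x in np.arange(-.16,.07,.02):
    s=q[abs(q[:,0]-x)<.01]
    if len(s)>5: print(x.round(2),len(s),np.percentile(s[:,1],[2,98]).round(4),np.median(s[:,2]).round(4))
E
```

```text
tcp in dock -0.1117 0.0 z 0.0377
pos [ 0.5957 -0.2416  0.0377] yaw 8.26 tilt 0.07 F [-1.3 -0.5  0. ] t 8.35
shift [1.508 0.    0.031] turn -0.006
-0.06 17 [0.0244 0.0339] 0.0283
-0.04 45 [0.0146 0.0335] 0.028
-0.02 66 [0.0083 0.0334] 0.0256
-0.0 82 [-0.0024  0.033 ] 0.024
0.02 72 [-0.0126  0.0315] 0.022
```

>>> drive_tool:
  rows:
    - [0.15, 0, 0, 0]
    - [0.3, 0, 0, 0]
    - [0.45, 0, 0, 0]
    - [0.6, 0, 0, 0]
    - [0.75, 0, 0, 0]
    - [0.9, 0, 0, 0]
    - [1.05, 0, 0, 0]
    - [1.15, 0, 0, 0]

```text
clock: 9.07
position: [0.6237, -0.2374, 0.0375]
ee_rot: [0.0, 0.997, 0.072, 0.0]
contact_force: [-0.4, -0.2, 0.2]
width: 0.0004
gripper_force: 0.4
```

>>> drive_tool:
  rows:
    - [0.04, 0, 0, 0]
    - [0.08, 0, 0, 0]
    - [0.12, 0, 0, 0]
    - [0.16, 0, 0, 0]
    - [0.2, 0, 0, 0]
    - [0.24, 0, 0, 0]
    - [0.28, 0, 0, 0]
    - [0.3, 0, 0, 0]

```text
clock: 9.73
position: [0.6307, -0.2364, 0.0376]
ee_rot: [0.0, 0.997, 0.072, 0.0]
contact_force: [-0.8, 0.0, -0.6]
width: -0.0003
gripper_force: 0.4
```

```bash
python3 - <<'E'
from h import *
dockpos();p=w(-.074,0);units([p[0],p[1],.037],8.3)
p,d=findreader("a6")
q=reader(d,zr=(.017,.045));q=q[(q[:,0]<.08)&(abs(q[:,1])<.034)]
for x in np.arange(-.1,.08,.02):
    s=q[abs(q[:,0]-x)<.01]
    if len(s)>5: print(x.round(2),len(s),np.percentile(s[:,1],[2,98]).round(4),np.median(s[:,2]).round(4))
E
```

```text
tcp in dock -0.0763 0.0002 z 0.0376
pos [ 0.6307 -0.2364  0.0376] yaw 8.28 tilt 0.01 F [-0.8  0.  -0.6] t 9.73
shift [0.09  0.006 0.023] turn -0.004
-0.02 6 [0.0281 0.034 ] 0.0268
0.0 35 [0.0164 0.0334] 0.0253
0.02 53 [0.0098 0.0331] 0.0247
0.04 67 [0.0043 0.0331] 0.0233
0.06 75 [-0.0087  0.0321] 0.0223
```

View pics/a6.png

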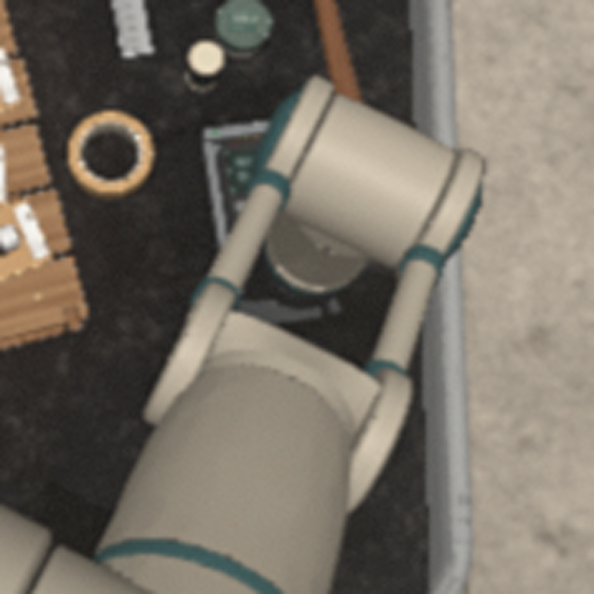

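The screen end is about 2–3 mm short of the far wall. I'll creep on until contact.

>>> drive_tool:
  rows:
    - [0.03, 0, 0, 0]
    - [0.05, 0, 0, 0]
    - [0.07, 0, 0, 0]
    - [0.09, 0, 0, 0]
    - [0.11, 0, 0, 0]
    - [0.12, 0, 0, 0]
    - [0.12, 0, 0, 0]
    - [0.12, 0, 0, 0]

```text
clock: 10.45
position: [0.6336, -0.2359, 0.0376]
ee_rot: [0.0, 0.997, 0.072, 0.0]
contact_force: [-1.0, -0.1, -0.2]
width: 0.0005
gripper_force: 0.3
```

>>> drive_tool:
  rows:
    - [0.02, 0, 0, 0]
    - [0.04, 0, 0, 0]
    - [0.06, 0, 0, 0]
    - [0.08, 0, 0, 0]
    - [0.1, 0, 0, 0]
    - [0.1, 0, 0, 0]
    - [0.1, 0, 0, 0]
    - [0.1, 0, 0, 0]

```text
clock: 11.12
position: [0.6346, -0.2356, 0.0371]
ee_rot: [-0.0, 0.997, 0.072, -0.001]
contact_force: [-5.8, -0.9, -0.3]
width: 0.0003
gripper_force: 2.6
```

>>> drive_tool:
  rows:
    - [-0.2, 0, 0, 0]
    - [-0.2, 0, -0.4, 0]
    - [-0.2, 0, -0.9, 0]
    - [-0.2, 0, -1.3, 0]
    - [0.2, 0, -1.4, 0]
    - [0.5, 0, -1.4, 0]
    - [0.72, 0, -1.3, 0]
    - [0.72, 0, -1.1, 0]

```text
clock: 11.78
position: [0.6561, -0.2328, 0.0653]
ee_rot: [0.001, 0.997, 0.073, 0.001]
contact_force: [0.1, -0.2, 0.2]
width: -0.0002
gripper_force: 0.0
```

```bash
python3 - <<'E'
from h import *
dockpos();p=w(-.053,0);units([p[0],p[1],.052],8.3)
p,d=findreader("a7")
S=cloud("side",eyes.get_image("side")[1],200,262,190,345)
p=S[:,:2]-O;C,N=np.cos(DY),np.sin(DY);L=np.c_[p@[C,N],p@[-N,C],S[:,2]]
for x in np.arange(-.09,.08,.01):
    s=L[(abs(L[:,0]-x)<.005)&(abs(L[:,1])<.03)&(L[:,2]<.05)]
    if len(s)>3: print(x.round(2),len(s),np.percentile(s[:,2],[10,50,90]).round(4))
E
```

```text
tcp in dock -0.0506 -0.0 z 0.0653
pos [ 0.6561 -0.2328  0.0653] yaw 8.32 tilt 0.17 F [ 0.1 -0.2  0.2] t 11.78
shift [-0.098 -0.001  0.531] turn 0.004
-0.09 54 [0.0013 0.0036 0.0053]
-0.08 53 [0.0055 0.0075 0.0093]
-0.07 52 [0.0092 0.0101 0.0112]
-0.06 84 [0.0097 0.0221 0.0424]
-0.05 47 [0.0274 0.0289 0.0443]
-0.04 51 [0.0276 0.0298 0.0322]
-0.03 51 [0.028  0.0299 0.031 ]
-0.02 49 [0.0281 0.0293 0.0303]
-0.01 53 [0.0273 0.0286 0.0301]
-0.0 52 [0.026  0.0284 0.0294]
0.01 43 [0.0251 0.0275 0.0289]
0.02 50 [0.024  0.0255 0.0264]
0.03 48 [0.0237 0.0253 0.0262]
0.04 51 [0.0231 0.0248 0.0256]
0.05 46 [0.0231 0.024  0.025 ]
0.06 40 [0.0212 0.0224 0.0234]
0.07 63 [0.0203 0.0237 0.0254]
```

The key end stands about 6 mm high on the tongue, with the reader seated at the wall. Next comes the press, slowly.

>>> drive_tool:
  rows:
    - [-0.1, 0, 0.2, 0]
    - [-0.1, 0, 0.4, 0]
    - [-0.1, 0, 0.5, 0]
    - [-0.1, 0, 0.55, 0]
    - [-0.1, 0, 0.6, 0]
    - [-0.1, 0, 0.63, 0]
    - [-0.1, 0, 0.66, 0]
    - [-0.1, 0, 0.66, 0]

```text
clock: 12.55
position: [0.651, -0.2334, 0.0489]
ee_rot: [0.0, 0.997, 0.072, -0.0]
contact_force: [-3.6, -0.2, 2.7]
width: 0.0
gripper_force: 1.7
```

>>> drive_tool:
  rows:
    - [0, 0, 0.02, 0]
    - [0, 0, 0.04, 0]
    - [0, 0, 0.06, 0]
    - [0, 0, 0.08, 0]
    - [0, 0, 0.1, 0]
    - [0, 0, 0.1, 0]
    - [0, 0, 0.1, 0]
    - [0, 0, 0.1, 0]

```text
clock: 13.22
position: [0.6511, -0.2334, 0.0465]
ee_rot: [0.0, 0.997, 0.072, -0.0]
contact_force: [-3.4, 0.5, 5.9]
width: -0.0004
gripper_force: 2.8
```

>>> drive_tool:
  rows:
    - [0, 0, 0.02, 0]
    - [0, 0, 0.04, 0]
    - [0, 0, 0.06, 0]
    - [0, 0, 0.08, 0]
    - [0, 0, 0.1, 0]
    - [0, 0, 0.1, 0]
    - [0, 0, 0.1, 0]
    - [0, 0, 0.1, 0]

```text
clock: 13.88
position: [0.6518, -0.2335, 0.0441]
ee_rot: [0.0, 0.997, 0.072, 0.001]
contact_force: [-3.9, 0.1, 6.0]
width: 0.0
gripper_force: 2.7
```

>>> drive_tool:
  rows:
    - [0, 0, 0.02, 0]
    - [0, 0, 0.04, 0]
    - [0, 0, 0.06, 0]
    - [0, 0, 0.06, 0]
    - [0, 0, 0.06, 0]
    - [0, 0, 0.06, 0]
    - [0, 0, 0.06, 0]
    - [0, 0, 0.06, 0]

```text
clock: 14.55
position: [0.6517, -0.2335, 0.044]
ee_rot: [0.0, 0.997, 0.072, 0.001]
contact_force: [-4.8, 1.0, 12.1]
width: 0.0003
gripper_force: 5.9
```

It bottomed out at tip height 22 mm (3 + 19). A little more press, then retreat and look.

>>> drive_tool:
  rows:
    - [0, 0, 0.03, 0]
    - [0, 0, 0.06, 0]
    - [0, 0, 0.06, 0]
    - [0, 0, 0.06, 0]
    - [0, 0, 0.06, 0]
    - [0, 0, 0.06, 0]
    - [0, 0, 0.06, 0]
    - [0, 0, 0.06, 0]

```text
clock: 15.22
position: [0.6517, -0.2335, 0.044]
ee_rot: [0.001, 0.997, 0.072, 0.001]
contact_force: [-6.0, 2.1, 18.5]
width: -0.0001
gripper_force: 9.1
```

>>> drive_tool:
  rows:
    - [0, 0, -0.4, 0]
    - [0, 0, -1, 0]
    - [0, 0, -2, 0]
    - [-1, 0, -3, 0]
    - [-2, 0, -4, 0]
    - [-3.3, 0, -4.5, 0]
    - [-4.6, 0, -5, 0]
    - [-6, 0, -5, 0]

```text
clock: 15.88
position: [0.5046, -0.2563, 0.1683]
ee_rot: [0.002, 0.997, 0.073, 0.004]
contact_force: [0.8, -0.7, 0.9]
width: 0.0001
gripper_force: 0.0
```

```bash
python3 - <<'E'
from h import *
p,d=findreader("a8")
for cam,dd,r in(("side",eyes.get_image("side")[1],(200,262,190,345)),("top",d,(125,230,275,345))):
    S=cloud(cam,dd,*r)
    p=S[:,:2]-O;C,N=np.cos(DY),np.sin(DY);L=np.c_[p@[C,N],p@[-N,C],S[:,2]]
    print(cam)
    for x in np.arange(-.08,.08,.01):
        s=L[(abs(L[:,0]-x)<.005)&(abs(L[:,1])<.032)&(L[:,2]<.05)]
        if len(s)>3: print(x.round(2),len(s),np.percentile(s[:,2],[10,50,90]).round(4))
    q=L[(L[:,2]>.018)&(L[:,2]<.035)&(L[:,0]<.055)&(L[:,0]>-.1)&(abs(L[:,1])<.05)]
    print(cv2.minAreaRect((q[:,:2]*1000).astype(np.float32)))
E
```

```text
side
-0.08 57 [0.0054 0.0074 0.0094]
-0.07 56 [0.0092 0.0103 0.0118]
-0.06 76 [0.0078 0.015  0.0223]
-0.05 53 [0.0213 0.0225 0.0236]
-0.04 60 [0.0217 0.024  0.0257]
-0.03 53 [0.0225 0.0247 0.026 ]
-0.02 53 [0.023  0.0248 0.026 ]
-0.01 48 [0.0236 0.0248 0.0259]
-0.0 55 [0.0232 0.0248 0.0263]
0.01 47 [0.0224 0.0243 0.0254]
0.02 54 [0.0217 0.0229 0.0243]
0.03 51 [0.0217 0.0235 0.0243]
0.04 49 [0.0219 0.0235 0.0243]
0.05 52 [0.0221 0.0232 0.0243]
0.06 48 [0.0207 0.022  0.0235]
0.07 60 [0.0196 0.0239 0.0254]
((-2.1468505859375, -8.037952423095703), (114.04430389404297, 76.67503356933594), 0.16858084499835968)
top
-0.08 83 [0.004  0.0076 0.0112]
-0.07 76 [0.0063 0.0088 0.0119]
-0.06 93 [0.0031 0.0164 0.0223]
-0.05 80 [0.0188 0.0213 0.0248]
-0.04 78 [0.02   0.023  0.0265]
-0.03 79 [0.0202 0.0231 0.0263]
-0.02 75 [0.02   0.0235 0.0261]
-0.01 77 [0.0212 0.0237 0.0272]
-0.0 75 [0.0204 0.0234 0.0262]
0.01 71 [0.0196 0.022  0.0255]
0.02 77 [0.019  0.0217 0.0243]
0.03 75 [0.02   0.0226 0.0254]
0.04 76 [0.0199 0.0226 0.0253]
0.05 73 [0.0195 0.0219 0.0244]
0.06 76 [0.0182 0.0212 0.0244]
0.07 68 [0.0201 0.0227 0.0264]
((-16.468212127685547, 0.8567733764648438), (86.1070785522461, 142.64622497558594), 89.45977783203125)
```

View pics/a8.png

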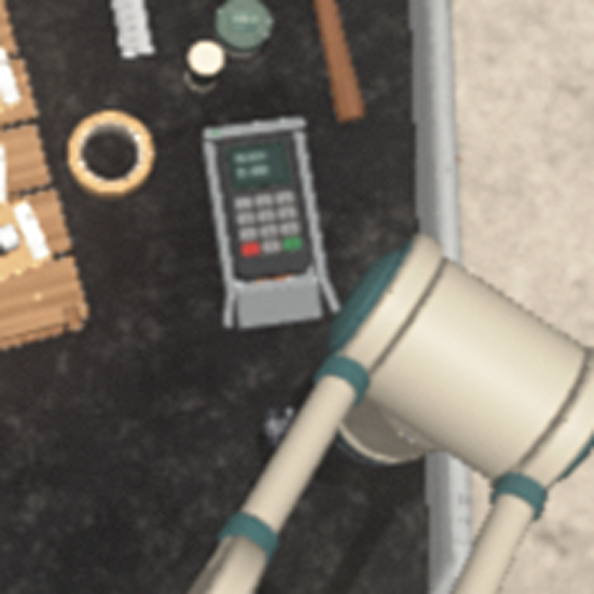

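The reader lies flat and centred in the bay: key-end top is at 22 mm at both ends, only a sliver of the tongue shows at (285,277), and the tape roll hasn't moved. The arm is clear, so I'm handing it in.

```bash
python3 -c "
from rig import order
print(order.sign_off())"
```

```text
the job is handed in; nothing more can be done
None
```

The card reader is in the dock, flat on the bay floor with its screen end at the far wall and its keypad end pressed past the tongue; the final images confirmed this, and I handed the job in at about 16 s. The highest force I read was about 19 N.

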